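# Press the shelf label holder home behind the lip

### The job

Lift the lid of the grey case open until it rests on its stop and leave it there, then take the label holder out of the case. Push its blade down behind the lip of the small sample shelf, against the spring, until the label panel sits flush on the lip, and finish while still holding it pressed home, so that I can tighten the clamp. Leave the two jars and the meter where they stand.

Things in the scene. Friction and masses are not known exactly. Their poses are not given: they have to be found in the camera images.
- lid (a joint): Angle of the case's lid: 0 shut, 1.75 rad at its stop, leaning slightly back past upright; it stays there by its own weight and falls shut when let go below about 1.4 rad. Lid 0.3 kg.
- lid_handle (a point): Middle of the round bar of the lid's black handle: 12 mm thick, 100 mm between its posts, parallel to the hinge, centre 40 mm above the lid's upper face, 17 mm in from its front edge. Axes turn with the lid: x towards the hinge, y along the bar, z out of the lid. In these axes it lies 145 mm in front of (-x) and 46 mm above (+z) the hinge point.
- lid_hinge (a point): Middle of the hinge axis on the far upper rim of the grey case. Axes turn with the lid: y along the hinge, z out of the lid; opening turns it about +y (its z axis tips away from the robot). Lid shut, the case (160 mm deep along x, 200 mm wide, 90 mm high, walls 5 mm, fixed to the table) lies 0 to 160 mm in front of (-x) this point, rim level with it.
- holder_mid (a point): Middle of the white label holder, half-way up its 73 mm height. z up, y along its width, x through its thickness. Lower part: blade 50 mm wide, 5 mm thick, 28 mm tall. Upper part: label panel 60 mm wide, 14 mm thick, 45 mm tall, its underside 8.5 mm below this point.
- holder: The same label holder; origin under the blade, 36.5 mm below holder_mid, same axes; front and back alike; about 50 g. It starts upright in the shut case, parallel to the hinge, the panel's underside resting on a black cradle of two ribs (120 mm long, 20 mm over both, tops 34 mm above the table).
- slot_mouth (a point): Middle of the mouth of the label slot, 100 mm above the table, level with the tops of the aluminium lip (5 mm thick, on the -x side) and shelf board (140 mm deep to +x, 220 mm wide, fixed). z up, y along the lip. The slot opens upward, 9 mm wide, 64 mm long, closed at its ends; a sprung strip is met 20 mm down. Home: panel underside on the lip, holder_mid 8.5 mm above this point.
- strip (a joint): Travel in m of the sprung strip in the slot: 0 up, about 0.008 when the label holder is home; it pushes back with 3.5 N at first and about 9 N at home, and springs up when let go.
- jar_a: Clear lidded sample jar, 40 mm diameter, 55 mm high, on the rear of the shelf; origin under its foot. To be left alone.
- jar_b: Amber lidded sample jar, 40 mm diameter, 55 mm high, on the rear of the shelf; origin under its foot. To be left alone.
- meter: Black hand-sized meter, 70 x 100 x 30 mm with a yellow plug, on the table; origin under it. To be left alone.

How it is judged:
On the way, in this order (a step that is already met when the one before it is completed fails the run):
1. the lid rests open on its stop, let go (value of joint lid above 1.65 rad and velocity of joint lid below 0.1 rad/s and contact force between each of the arm, the fingers and lid below 0.3 N), for 0.3 s.
2. the label holder is lifted clear of the case in the gripper (height (world z) of holder_mid above 0.13 m and contact force between the fingers and holder above 1 N and value of joint lid above 1.65 rad), for 0.1 s.
At the end, for the whole second after the job is handed in: The lid is on its stop (above 1.65 rad); the label holder stands upright (within 0.12 rad) in the slot behind the lip, the panel's underside within 2 mm of the lip, the sprung strip pressed down at least 6.2 mm; the fingers still hold it, and it is still (value of joint lid above 1.65 rad and value of joint strip above 0.0062 m and contact force between the fingers and holder above 2 N and x of holder_mid in the frame of slot_mouth between -0.006 and 0.006 m and y of holder_mid in the frame of slot_mouth between -0.012 and 0.012 m and z of holder_mid in the frame of slot_mouth below 0.0105 m and angle between holder's own z axis and vertical below 0.12 rad and linear speed of holder below 0.02 m/s); the arm keeps its last pose, push and grip.
It fails at once if the clear jar is moved more than 20 mm (distance of jar_a from where it was at the start of the episode above 0.02 m).
It fails at once if the amber jar is moved more than 20 mm (distance of jar_b from where it was at the start of the episode above 0.02 m).
It fails at once if the meter is moved more than 20 mm (distance of meter from where it was at the start of the episode above 0.02 m).
It also fails if it takes over 58 s, if anything falls off the work surface, if the arm or the gripper's body presses on something with over 40 N, if the wrist force passes 120 N, or if a joint passes its speed limit or range.

### The arm

A 6-joint arm with a two-finger parallel gripper is mounted at the origin on the work surface. World frame = base frame: x ahead of the robot, y to its left, z up, the work surface at z = 0. Lengths are in m, angles in rad, forces in N, time in s.
With the tool pointing down it reaches from about 0.275 to 0.85 m from the base axis. Payload 5.2 kg.
Tool frame: the origin (TCP) lies midway between the tips of the shut fingers; the grasp point (between the pads) lies r.pinch_z behind it (r.pinch_z is the distance from the TCP to the grasp point, in m); z points along the fingers, y is the line along which they close (so a half turn about z gives the same grasp; the last joint's range is limited). The gripper opens to 85 mm and grips with 20 to 120 N. Pads are 22 mm wide; open, the fingers measure 114 mm over their backs; the gripper's body (76 mm by 85 mm) begins 54 mm behind the grasp point. The pads swing forward as they close: fully open they stand 13 mm farther back than shut.
Start: joints at [0.98, 0.259, 1.535, -0, 1.348, -0.203], TCP at [0.208, 0.509, 0.231] pointing down, gripper open.
Joint ranges: [-3.14, 3.14], [-0.91, 2.08], [0.19, 2.58], [-1.22, 4.36], [0.22, 2.71], [-3.12, 3.12]. Speed limits (rad/s): [2.57, 2.57, 3.14, 3.14, 3.14, 3.14].

### API

Orientations are given as a unit quaternion [w, x, y, z].
In Python, from plant import r gives the robot as it stands.
- The arm moves only by the tool servo_tool, never from a script. Its argument "plan" is a list of rows, each a list of 2 entries, a list of its own where there are three numbers: the shift along the world's x, y, z normalised to -1 to 1, where 1 is 100 mm, then the turn about the world's z normalised to -1 to 1, where 1 is 120 degrees. A call has 1 to 20 rows; each row shifts and turns the commanded pose from where the row before left it; what a row does not reach is not made up. A row lasts 1/8 s, in which the tool goes at most 62.5 mm and 10.7 degrees, less where a joint would pass 70% of its speed; a pose out of reach is approached as far as the arm can. A call with a number of a shift or a turn outside -1 to 1 is refused whole. A call with a gripper value outside its range is refused whole. "grip" is the opening, from -1 (shut) to 1 (fully open), so that 0 is half open, set as the call begins (left out, the last holds). The fingers move at their own pace and stop on an object; the grip force is fixed at half the most. Time passes only in rows, so rows that do not move let the fingers close. It gives the time, the measured TCP pose, the force, the opening and the grip force at its end, in the units of the state.
- r.sense(): the state, without advancing time (a new reading comes with each control period).
- r.get_image(name): name is "side" or "top"; returns a dict with "image" (400x640x3 uint8, red, green, blue), "intrinsics" (3x3 intrinsics, pixels), "k1" (the pictures are not rectified: a ray, as slopes to the right and down, at radius r is drawn at 1 + k1 r^2 times it, then the intrinsics apply), "R" (3x3) and "t" (3): a world point X has camera coordinates R X + t. Camera axes: x right, y down, z forward; pixel columns grow to the right and rows downward; lengths in m; the calibration is good to about 2 mm. A picture is of the moment at which its call begins. There is no depth.
- r.close_job(): hands the job in; it is judged then, once.
The state is a dict: "time_s": time; "joints": joint angles; "dq": joint speeds; "effort": joint torques, N m; "ee_pos": TCP position; "orientation": TCP orientation; "wrist_force": force on the tool from outside, world axes, zero at the start; "torque": the same for the moment, N m; "opening": finger opening in m; "grasp_force": force on a finger pad.
Only numpy, scipy, OpenCV 4.12 (cv2) and the standard library are available. Lean on these libraries where they do the work, as an engineer would, in place of code of your own. Each camera call takes 0.05 s, during which the arm holds its last target. There are 200 camera calls.

## Working session

There is one attempt and no reset: what is moved stays moved. The work goes in short steps, Python scripts to look and compute and a tool call to move; the robot and the scene stay as the last step left them, time stands still between calls to the robot, and variables do not carry over. Pictures are saved under pics/ and viewed, at most 10 in all, crops included, and the job is handed in when it is done.

Besides the shell and the picture viewer there is one more tool, called after ">>>" as name(argument=value, ...), one argument or row to a line, values as JSON. servo_tool: Moves the arm, as the interface text tells. Its arguments: {"type":"object","properties":{"plan":{"type":"array","items":{"type":"array"}},"grip":{"type":"number"}},"required":["plan"]}

```bash
mkdir -p pics; cat > h.py <<'E'
import numpy as np, cv2
from plant import r
def shot(n,f=None):
    d=r.get_image(n)
    if f: cv2.imwrite('pics/'+f,cv2.cvtColor(d['image'],cv2.COLOR_RGB2BGR))
    return d
def ray(d,u,v):
    K=np.array(d['intrinsics']);k=d['k1']
    p=np.array([(u-K[0,2])/K[0,0],(v-K[1,2])/K[1,1]]);q=p.copy()
    for _ in range(30): q=p/(1+k*(q@q))
    R=np.array(d['R']);t=np.array(d['t'])
    return -R.T@t, R.T@np.array([q[0],q[1],1])
def onz(d,u,v,z):
    c,w=ray(d,u,v); return c+w*(z-c[2])/w[2]
def proj(d,X):
    c=np.array(d['R'])@np.array(X)+np.array(d['t']);s=c[:2]/c[2];s=s*(1+d['k1']*(s@s))
    K=np.array(d['intrinsics']);return K[0,0]*s[0]+K[0,2],K[1,1]*s[1]+K[1,2]
def tri(d1,p1,d2,p2):
    c1,w1=ray(d1,*p1);c2,w2=ray(d2,*p2)
    w1/=np.linalg.norm(w1);w2/=np.linalg.norm(w2)
    s=np.linalg.lstsq(np.c_[w1,-w2],c2-c1,rcond=None)[0]
    a=c1+s[0]*w1;b=c2+s[1]*w2;return (a+b)/2,np.linalg.norm(a-b)
E
python3 - <<'E'
from h import *
for n in('side','top'):
    d=shot(n,n+'0.png');R=np.array(d['R']);print(n,-R.T@d['t'],R[2],d['k1'],d['intrinsics'][0])
s=r.sense();print(s,r.pinch_z)
E
```

```text
side [0.4879867  1.03069853 0.92237723] [ 0.08526488 -0.7677198  -0.63508756] -0.11371753951108378 [493.69541556   0.         321.98035955]
top [0.40659068 0.04100276 0.99673478] [ 0.22755623 -0.0037684  -0.97375765] 0.0018794780905537437 [413.62019674   0.         326.14172414]
{'time_s': 0.1, 'joints': array([ 9.80205265e-01,  2.59274572e-01,  1.53597869e+00,  1.97797447e-05,
        1.34802861e+00, -2.02821488e-01]), 'dq': array([ 0.00164604, -0.00012112, -0.00385031, -0.00186724,  0.00092797,
       -0.00081302]), 'effort': array([ 1.02014921e-03, -4.46973717e+01, -2.91248488e+01, -2.14011011e-04,
        6.17429716e-03,  1.50048584e-05]), 'ee_pos': array([0.20767596, 0.50876154, 0.23055342]), 'orientation': array([-3.35236059e-04,  1.92674421e-01,  9.81262378e-01, -7.75287484e-04]), 'wrist_force': array([ 0.6367089 ,  0.24374593, -0.50935231]), 'torque': array([-0.0051105 , -0.01902259,  0.0103569 ]), 'grasp_force': 0.0, 'opening': 0.08550303340046564} 0.0187
```

View pics/side0.png

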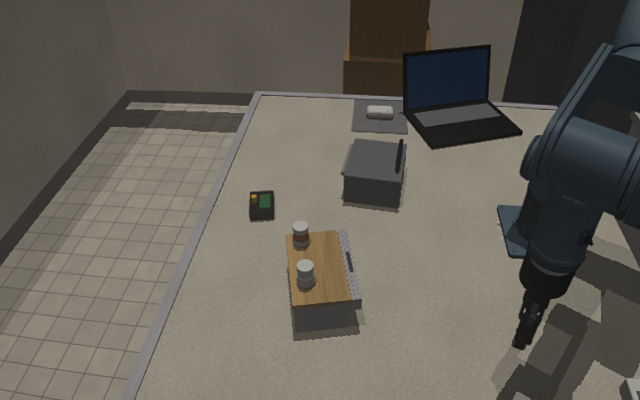

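View pics/top0.png

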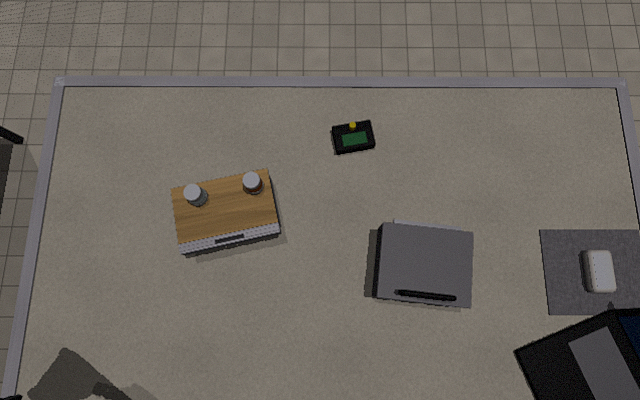

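The side view shows the case near (375,172) and the shelf near (322,270). In the top view the handle bar runs (397,292) to (456,298), the slot is at about (230,239), the jars at (195,195) and (252,182), and the meter at (353,137). I'll take closer crops.

```bash
python3 - <<'E'
import cv2,numpy as np
t=cv2.imread('pics/top0.png');s=cv2.imread('pics/side0.png')
f=lambda i,x,y,w,h,k:cv2.convertScaleAbs(cv2.resize(i[y:y+h,x:x+w],None,fx=k,fy=k,interpolation=cv2.INTER_CUBIC),alpha=1.5,beta=20)
a=f(t,165,160,130,100,6)[:, :780]; cv2.imwrite('pics/c1.png',a)
b=f(t,360,210,130,100,6); cv2.imwrite('pics/c2.png',b)
c=f(s,280,130,133,210,3);d=f(s,335,130,80,90,5)
o=np.zeros((600,800,3),np.uint8);o[:600,:399]=c[:600];o[:450,400:800]=d;cv2.imwrite('pics/c3.png',o)
E
```

```text
(no output)
```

View pics/c1.png

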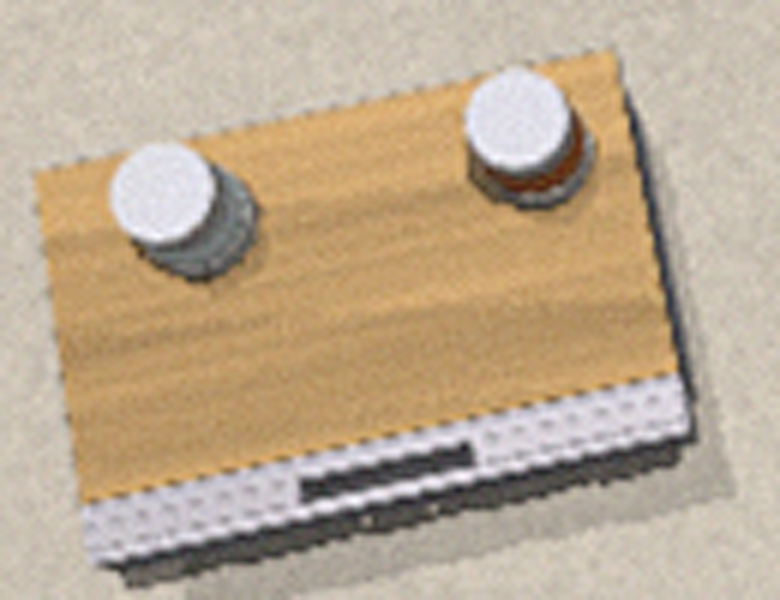

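View pics/c2.png

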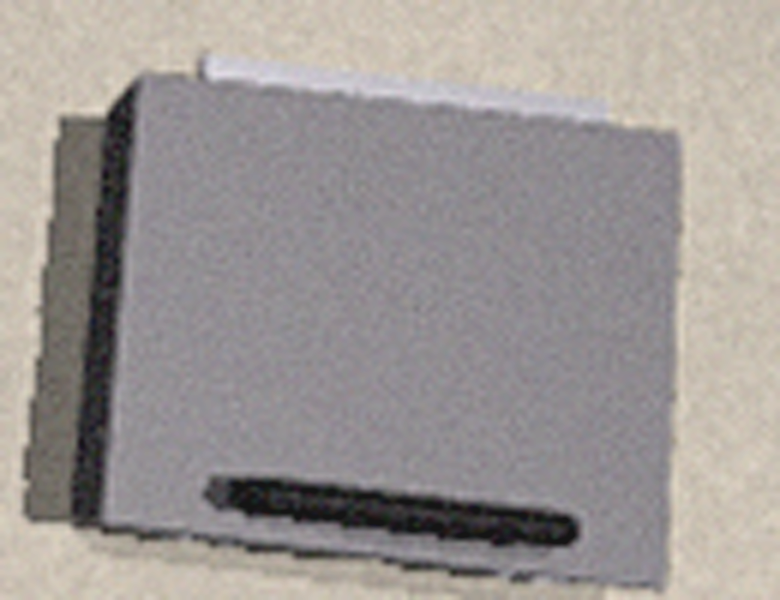

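View pics/c3.png

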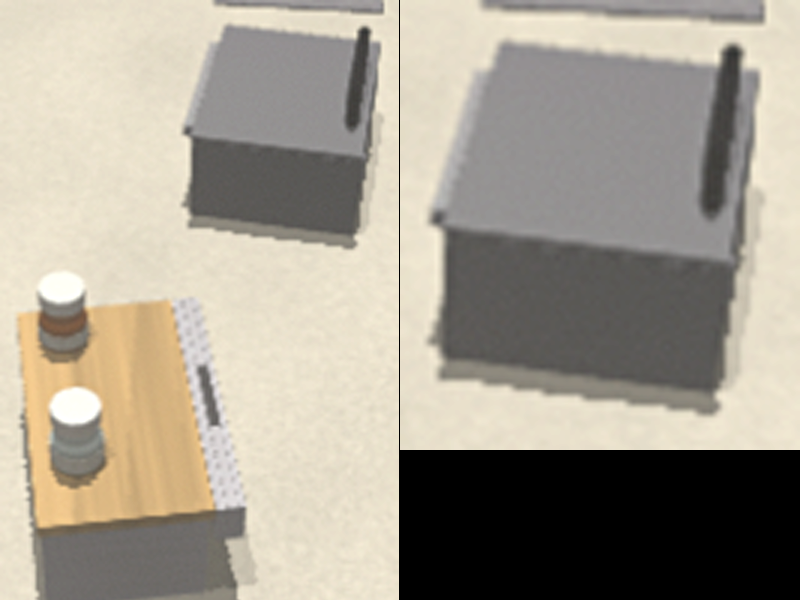

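c1: the slot's corners are at crop (300,478), (472,443), (475,466) and (303,500). c2: the bar runs (205,492) to (578,530), and the lid's corners are (148,75), (680,130), (665,587) and (100,525). c3 (right panel): the bar runs (333,47) to (312,212), counted from the panel's edge.

```bash
python3 - <<'E'
from h import *
t=shot('top');s=shot('side')
def T(x,y,ox,oy,k):return ((x+.5)/k-.5+ox,(y+.5)/k-.5+oy)
C=[onz(t,*T(x,y,165,160,6),.1) for x,y in[(300,478),(472,443),(475,466),(303,500)]]
C=np.array(C);print('slot',C.mean(0),np.linalg.norm(C[0]-C[1]),np.linalg.norm(C[0]-C[3]),'yaw',[np.arctan2(*(a*[-1,1])[:2]) for a in(C[0]-C[1],C[3]-C[2])])
S=np.array([onz(t,*T(x,y,165,160,6),.1) for x,y in[(36,172),(614,50),(690,432),(97,560)]]);print('shelf',S.round(3),'yaw',np.arctan2(-(S[0]-S[1])[0],(S[0]-S[1])[1]))
# side view slot: ends
S2=[onz(s,*T(x,y,280,130,3),.1) for x,y in[(202,366),(214,426)]];print('side slot ends',S2)
H=[T(205,492,360,210,6),T(578,530,360,210,6)];G=[T(312,212,335,130,5),T(333,47,335,130,5)]
P=[onz(t,*h,.137) for h in H];print('bar top',P, np.linalg.norm(P[0]-P[1]));print('bar side',[onz(s,*g,.137) for g in G])
print('mid tri',tri(t,np.mean(H,0),s,np.mean(G,0)), [tri(t,h,s,g) for h,g in zip(H,G)])
L=np.array([onz(t,*T(x,y,360,210,6),.096) for x,y in[(148,75),(680,130),(665,587),(100,525)]]);print('lid',L.round(4))
for i in range(4):
  e=L[(i+1)%4]-L[i];print(np.linalg.norm(e),np.arctan2(e[1],e[0]))
for n,p in dict(clear=(195,200),amber=(253,186)).items(): print(n,onz(t,*p,.13))
E
```

```text
Traceback (most recent call last):
ValueError: operands could not be broadcast together with shapes (3,) (2,)
```

```bash
python3 - <<'E'
from h import *
t=shot('top');s=shot('side')
def T(x,y,ox,oy,k):return ((x+.5)/k-.5+ox,(y+.5)/k-.5+oy)
C=[onz(t,*T(x,y,165,160,6),.1) for x,y in[(300,478),(472,443),(475,466),(303,500)]]
C=np.array(C);print('slot',C.mean(0),np.linalg.norm(C[0]-C[1]),np.linalg.norm(C[0]-C[3]),'yaw',[np.arctan2(-a[0],a[1]) for a in(C[0]-C[1],C[3]-C[2])])
S=np.array([onz(t,*T(x,y,165,160,6),.1) for x,y in[(36,172),(614,50),(690,432),(97,560)]]);print('shelf',S.round(3),'yaw',np.arctan2(-(S[0]-S[1])[0],(S[0]-S[1])[1]))
S2=[onz(s,*T(x,y,280,130,3),.1) for x,y in[(202,366),(214,426)]];print('side slot ends',S2)
H=[T(205,492,360,210,6),T(578,530,360,210,6)];G=[T(312,212,335,130,5),T(333,47,335,130,5)]
P=[onz(t,*h,.137) for h in H];print('bar top',P, np.linalg.norm(P[0]-P[1]));print('bar side',[onz(s,*g,.137) for g in G])
print('mid tri',tri(t,np.mean(H,0),s,np.mean(G,0)), [tri(t,h,s,g) for h,g in zip(H,G)])
L=np.array([onz(t,*T(x,y,360,210,6),.096) for x,y in[(148,75),(680,130),(665,587),(100,525)]]);print('lid',L.round(4))
for i in range(4):
  e=L[(i+1)%4]-L[i];print(np.linalg.norm(e),np.arctan2(e[1],e[0]))
for n,p in dict(clear=(195,200),amber=(253,186)).items(): print(n,onz(t,*p,.13))
E
```

```text
slot [0.51460288 0.24758785 0.1       ] 0.06277256389088415 0.008086609904616161 yaw [np.float64(0.2057077589545414), np.float64(0.19952399116013958)]
shelf [[0.626 0.384 0.1  ]
 [0.674 0.171 0.1  ]
 [0.529 0.139 0.1  ]
 [0.483 0.35  0.1  ]] yaw 0.2210485201198625
side slot ends [array([0.52067655, 0.22017973, 0.1       ]), array([0.50766967, 0.28173789, 0.1       ])]
bar top [array([ 0.40277152, -0.09943531,  0.137     ]), array([ 0.39058377, -0.22445145,  0.137     ])] 0.12560881623345663
bar side [array([ 0.40458008, -0.05487431,  0.137     ]), array([ 0.38969905, -0.22208787,  0.137     ])]
mid tri (array([ 0.39570125, -0.16715434,  0.11507153]), np.float64(0.0014296715004956998)) [(array([ 0.40166069, -0.10530353,  0.10058212]), np.float64(0.001904863361285572)), (array([ 0.3900145 , -0.22495015,  0.13523721]), np.float64(0.0010767509137363971))]
lid [[ 0.5514 -0.0905  0.096 ]
 [ 0.5315 -0.2843  0.096 ]
 [ 0.3705 -0.2663  0.096 ]
 [ 0.3912 -0.0687  0.096 ]]
0.1948186059682481 -1.6727223946509522
0.16201946668656173 3.0299923157420037
0.19861993268703398 1.466362223587723
0.1616029225063176 -0.13515000509980246
clear [0.59267831 0.3182591  0.13      ]
amber [0.62390534 0.19555272 0.13      ]
```

>>> servo_tool(
  plan=[
    [[0.135, -0.484, 0], -0.044],
    [[0.135, -0.484, 0], -0.044],
    [[0.135, -0.484, 0], -0.044],
    [[0.135, -0.484, 0], -0.044],
    [[0.135, -0.484, 0], -0.044],
    [[0.135, -0.484, 0], -0.044],
    [[0.135, -0.484, 0], -0.044],
    [[0.135, -0.484, 0], -0.044],
    [[0.135, -0.484, 0], -0.044],
    [[0.135, -0.484, 0], -0.044],
    [[0.135, -0.484, 0], -0.044],
    [[0.135, -0.484, 0], -0.044],
    [[0.135, -0.484, 0], -0.044],
    [[0.135, -0.484, 0], -0.044],
    [[0, 0, 0], 0],
    [[0, 0, 0], 0],
  ],
  grip=0.2,
)

```text
time_s: 2.3
ee_pos: [0.3965, -0.168, 0.231]
orientation: [-0.001, 0.744, 0.668, 0.0]
wrist_force: [0.1, 0.4, -0.4]
opening: 0.0513
grasp_force: 0.0
```

>>> servo_tool(
  plan=[
    [[0, 0, -0.3], 0],
    [[0, 0, -0.3], 0],
    [[0, 0, -0.3], 0],
    [[0, 0, -0.24], 0],
    [[0, 0, 0], 0],
    [[0, 0, 0], 0],
  ],
)

```text
time_s: 3.05
ee_pos: [0.3974, -0.168, 0.1183]
orientation: [0.001, 0.744, 0.669, 0.0]
wrist_force: [-0.0, -0.6, 0.8]
opening: 0.0517
grasp_force: 0.0
```

>>> servo_tool(
  plan=[
    [[0, 0, 0], 0],
    [[0, 0, 0], 0],
    [[0, 0, 0], 0],
    [[0, 0, 0], 0],
    [[0, 0, 0], 0],
    [[0, 0, 0], 0],
  ],
  grip=-1,
)

```text
time_s: 3.8
ee_pos: [0.3957, -0.1683, 0.118]
orientation: [-0.001, 0.744, 0.668, -0.001]
wrist_force: [-7.1, 1.2, 9.4]
opening: 0.0099
grasp_force: 58.5
```

```bash
python3 - <<'E'
from h import *
s=r.sense();print(s['ee_pos'].round(4),s['wrist_force'].round(1),s['opening'])
d=np.array([.9943,-.107]);z0=None
th=np.linspace(0,1.74,21);X=-145*np.cos(th)+46*np.sin(th);Z=145*np.sin(th)+46*np.cos(th)
for i in range(1,21):
    a=X[i]-X[i-1];print(i,round(th[i],2),(np.array([a*d[0],a*d[1],Z[i]-Z[i-1]])/100).round(3).tolist())
E
```

```text
[ 0.3957 -0.1683  0.118 ] [-7.1  1.2  9.4] 0.009918238122119876
1 0.09 [0.045, -0.005, 0.124]
2 0.17 [0.056, -0.006, 0.12]
3 0.26 [0.066, -0.007, 0.115]
4 0.35 [0.076, -0.008, 0.108]
5 0.43 [0.085, -0.009, 0.101]
6 0.52 [0.093, -0.01, 0.094]
7 0.61 [0.101, -0.011, 0.085]
8 0.7 [0.108, -0.012, 0.076]
9 0.78 [0.114, -0.012, 0.066]
10 0.87 [0.119, -0.013, 0.056]
11 0.96 [0.124, -0.013, 0.045]
12 1.04 [0.127, -0.014, 0.034]
13 1.13 [0.13, -0.014, 0.023]
14 1.22 [0.131, -0.014, 0.012]
15 1.3 [0.132, -0.014, 0.0]
16 1.39 [0.131, -0.014, -0.011]
17 1.48 [0.13, -0.014, -0.023]
18 1.57 [0.127, -0.014, -0.034]
19 1.65 [0.124, -0.013, -0.045]
20 1.74 [0.119, -0.013, -0.056]
```

>>> servo_tool(
  plan=[
    [[0.045, -0.005, 0.124], 0],
    [[0.056, -0.006, 0.12], 0],
    [[0.066, -0.007, 0.115], 0],
    [[0.076, -0.008, 0.108], 0],
    [[0.085, -0.009, 0.101], 0],
    [[0.093, -0.01, 0.094], 0],
    [[0, 0, 0], 0],
  ],
)

```text
time_s: 4.68
ee_pos: [0.4356, -0.1729, 0.1849]
orientation: [-0.002, 0.744, 0.668, -0.003]
wrist_force: [-16.6, 0.1, 15.8]
opening: 0.0102
grasp_force: 58.9
```

>>> servo_tool(
  plan=[
    [[-0.03, 0, 0.025], 0],
    [[0.101, -0.011, 0.085], 0],
    [[0.108, -0.012, 0.076], 0],
    [[0.114, -0.012, 0.066], 0],
    [[0.119, -0.013, 0.056], 0],
    [[0.124, -0.013, 0.045], 0],
    [[0.127, -0.014, 0.034], 0],
    [[0, 0, 0], 0],
  ],
)

```text
time_s: 5.68
ee_pos: [0.5075, -0.181, 0.2253]
orientation: [0.002, 0.744, 0.668, 0.001]
wrist_force: [-4.3, 0.5, 10.5]
opening: 0.0101
grasp_force: 61.4
```

>>> servo_tool(
  plan=[
    [[0.13, -0.014, 0.033], 0],
    [[0.131, -0.014, 0.012], 0],
    [[0.132, -0.014, 0.0], 0],
    [[0.131, -0.014, -0.011], 0],
    [[0.13, -0.014, -0.023], 0],
    [[0.127, -0.014, -0.034], 0],
    [[0, 0, 0], 0],
  ],
)

```text
time_s: 6.55
ee_pos: [0.5855, -0.1898, 0.2196]
orientation: [0.001, 0.744, 0.668, 0.0]
wrist_force: [-0.5, -5.0, 1.9]
opening: 0.0104
grasp_force: 65.1
```

>>> servo_tool(
  plan=[
    [[0.124, -0.013, -0.045], 0],
    [[0.11, -0.012, -0.05], 0],
    [[0, 0, 0], 0],
    [[0, 0, 0], 0],
  ],
)

```text
time_s: 7.05
ee_pos: [0.6076, -0.1923, 0.2099]
orientation: [0.0, 0.744, 0.668, -0.0]
wrist_force: [-1.1, -5.4, 1.1]
opening: 0.0096
grasp_force: 66.0
```

>>> servo_tool(
  plan=[
    [[0, 0, 0], 0],
    [[0, 0, 0], 0],
    [[0, 0, 0], 0],
    [[0, 0, 0], 0],
  ],
  grip=-0.3,
)

```text
time_s: 7.55
ee_pos: [0.607, -0.191, 0.2103]
orientation: [-0.0, 0.744, 0.668, 0.0]
wrist_force: [0.3, -0.6, -0.3]
opening: 0.0302
grasp_force: 0.0
```

```bash
python3 - <<'E'
from h import *
a=shot('side')['image'][80:230,320:420];b=shot('top')['image'][150:300,350:480]
f=lambda i,k:cv2.resize(i[:,:,::-1],None,fx=k,fy=k,interpolation=cv2.INTER_CUBIC)
cv2.imwrite('pics/open.png',np.hstack([f(a,3.4),f(b,3.4)]));print(r.sense()['wrist_force'])
E
```

```text
[0.2652585  0.21566427 0.43148593]
```

View pics/open.png

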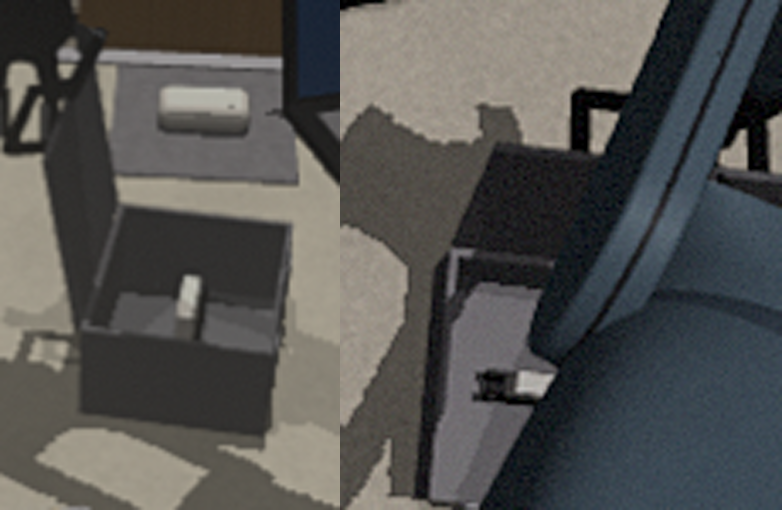

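The lid leans back on its stop and is free of the fingers. The holder's white panel stands in the case near crop (190,300), left half. I'll lift clear, then move aside for an unobstructed view.

>>> servo_tool(
  plan=[
    [[0, 0, 0.1], 0],
    [[0, 0, 0.2], 0],
    [[0, 0, 0.3], 0],
    [[0, 0, 0.3], 0],
    [[-0.3, 0.2, 0], 0],
    [[-0.5, 0.3, 0], 0],
    [[-0.5, 0.4, 0], 0],
    [[-0.4, 0.5, 0], 0],
    [[-0.4, 0.5, 0], 0],
    [[-0.3, 0.6, 0], 0],
    [[-0.2, 0.6, 0], 0],
    [[0, 0.6, 0], 0],
    [[0, 0.6, 0], 0],
    [[0, 0, 0], 0],
    [[0, 0, 0], 0],
  ],
  grip=0.4,
)

```text
time_s: 9.52
ee_pos: [0.3521, 0.2303, 0.3008]
orientation: [0.0, 0.743, 0.669, -0.0]
wrist_force: [-0.5, -0.0, 0.9]
opening: 0.0595
grasp_force: 0.0
```

```bash
python3 - <<'E'
from h import *
t=shot('top','t2.png');s=shot('side','s2.png');print(r.sense()['ee_pos'])
# white blob in case region, expected panel top z .079
def blob(d,box,lo):
    x0,y0,x1,y1=box;i=d['image'][y0:y1,x0:x1].astype(int)
    m=((i.min(2)>lo)&(i.max(2)-i.min(2)<35)).astype(np.uint8)
    n,l,st,c=cv2.connectedComponentsWithStats(m)
    for k in range(1,n):
        if st[k,4]>25: print(k,st[k],c[k]+[x0,y0], cv2.minAreaRect(np.argwhere(l==k)[:,::-1].astype(np.float32)))
blob(t,(365,200,480,320),150);print();blob(s,(335,100,415,220),150)
f=lambda i,k:cv2.resize(i[:,:,::-1],None,fx=k,fy=k,interpolation=cv2.INTER_CUBIC)
A=f(t['image'][220:300,380:460],5);B=f(s['image'][130:210,335:415],5)
cv2.imwrite('pics/hold.png',np.hstack([A,B]))
E
```

```text
[0.35256071 0.22932684 0.30070956]
1 [ 37  60  27   8 101] [415.32673267 263.47524752] ((50.26923370361328, 63.346160888671875), (26.171329498291016, 4.8373541831970215), 7.125016689300537)

1 [ 34   6  22   6 106] [379.14150943 108.14150943] ((44.5, 8.5), (5.0, 21.0), 90.0)
2 [38 62  5 11 35] [375. 167.] ((40.00000762939453, 67.0), (2.9104275703430176, 10.6715669631958), 14.03624439239502)
```

View pics/hold.png

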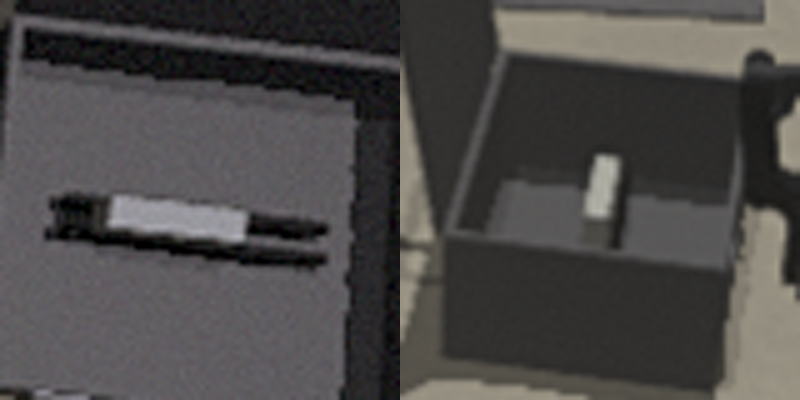

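The white panel top shows at top-view pixel (415.4,263.4) and side-view pixel (375.5,167).

```bash
python3 - <<'E'
from h import *
t=shot('top');s=shot('side')
print(onz(t,415.4,263.4,.079),onz(s,375.5,167,.079),tri(t,(415.4,263.4),s,(375.5,167)))
c=[onz(t,380+(x+.5)/5-.5,220+(y+.5)/5-.5,.079) for x,y in[(108,195),(248,212),(246,240),(108,228)]]
for i in range(4): e=c[i]-c[i-1];print(np.linalg.norm(e).round(4),np.arctan2(e[1],e[0]).round(3))
# slot refinement, dark slot mask in top view
i=t['image'][225:255,205:260].astype(int)
m=(i.max(2)<80).astype(np.uint8);n,l,st,cc=cv2.connectedComponentsWithStats(m)
for k in range(1,n):
  if st[k,4]>20: print('slot',st[k],onz(t,*(cc[k]+[205,225]),.1))
E
```

```text
[ 0.46271051 -0.15855697  0.079     ] [ 0.4609017  -0.15390663  0.079     ] (array([ 0.46185533, -0.15925027,  0.07533969]), np.float64(0.002160908425417442))
0.0143 -0.04
0.0616 -1.689
0.0122 3.015
0.0604 1.487
slot [ 10   9  29  10 103] [0.51411119 0.2481446  0.1       ]
slot [  0  12  55  17 271] [0.49988701 0.24094829 0.1       ]
```

>>> servo_tool(
  plan=[
    [[0.137, -0.483, 0], 0],
    [[0.137, -0.483, 0], 0],
    [[0.137, -0.483, 0], 0],
    [[0.137, -0.483, 0], 0],
    [[0.137, -0.483, 0], 0],
    [[0.137, -0.483, 0], 0],
    [[0.137, -0.483, 0], 0],
    [[0.137, -0.483, 0], 0],
    [[0, 0, -0.5], 0],
    [[0, 0, -0.5], 0],
    [[0, 0, -0.4], 0],
    [[0, 0, -0.3], 0],
    [[0, 0, -0.3], 0],
    [[0, 0, 0], 0],
    [[0, 0, 0], 0],
  ],
)

```text
time_s: 11.6
ee_pos: [0.4622, -0.157, 0.1015]
orientation: [0.001, 0.744, 0.668, 0.0]
wrist_force: [-0.1, -0.7, 0.1]
opening: 0.0599
grasp_force: 0.0
```

>>> servo_tool(
  plan=[
    [[0, 0, -0.2], 0],
    [[0, 0, -0.2], 0],
    [[0, 0, -0.19], 0],
    [[0, 0, 0], 0],
    [[0, 0, 0], 0],
  ],
)

```text
time_s: 12.22
ee_pos: [0.4628, -0.1566, 0.0429]
orientation: [0.001, 0.744, 0.668, 0.0]
wrist_force: [0.8, 0.2, -0.0]
opening: 0.0595
grasp_force: 0.0
```

>>> servo_tool(
  plan=[
    [[0, 0, 0], 0],
    [[0, 0, 0], 0],
    [[0, 0, 0], 0],
    [[0, 0, 0], 0],
    [[0, 0, 0], 0],
    [[0, 0, 0], 0],
  ],
  grip=-1,
)

```text
time_s: 12.98
ee_pos: [0.4622, -0.1561, 0.042]
orientation: [0.0, 0.744, 0.668, 0.0]
wrist_force: [-0.3, -0.3, 5.7]
opening: 0.0132
grasp_force: 58.7
```

>>> servo_tool(
  plan=[
    [[0, 0, 0.15], 0],
    [[0, 0, 0.3], 0],
    [[0, 0, 0.4], 0],
    [[0, 0, 0.4], 0],
    [[0, 0, 0.3], 0],
    [[0, 0, 0.2], 0],
    [[0, 0, 0], 0],
    [[0.058, 0.2, 0], 0.017],
    [[0.058, 0.45, 0], 0.017],
    [[0.058, 0.45, 0], 0.017],
    [[0.058, 0.45, 0], 0.017],
    [[0.058, 0.45, 0], 0.017],
    [[0.058, 0.45, 0], 0.017],
    [[0.058, 0.45, 0], 0.017],
    [[0.058, 0.45, 0], 0.017],
    [[0.058, 0.45, 0], 0.016],
    [[0, 0.24, 0], 0],
    [[0, 0, 0], 0],
    [[0, 0, 0], 0],
  ],
)

```text
time_s: 15.35
ee_pos: [0.5135, 0.2474, 0.2156]
orientation: [-0.0, 0.629, 0.778, -0.001]
wrist_force: [1.3, -0.6, -0.3]
opening: 0.0132
grasp_force: 59.2
```

>>> servo_tool(
  plan=[
    [[0, 0, -0.3], 0],
    [[0, 0, -0.3], 0],
    [[0, 0, 0], 0],
    [[0, 0, 0], 0],
  ],
)

```text
time_s: 15.85
ee_pos: [0.5148, 0.2475, 0.1574]
orientation: [0.0, 0.629, 0.777, 0.0]
wrist_force: [-0.3, -0.3, 0.1]
opening: 0.0133
grasp_force: 59.2
```

```bash
python3 - <<'E'
from h import *
t=shot('top');s=shot('side');p=r.sense()['ee_pos'];print(p)
f=lambda i,k:cv2.convertScaleAbs(cv2.resize(i[:,:,::-1],None,fx=k,fy=k,interpolation=cv2.INTER_CUBIC),alpha=1.4,beta=15)
cv2.imwrite('pics/near.png',np.hstack([f(t['image'][190:280,190:270],5),f(s['image'][205:295,310:390],5)]))
# predicted blade-bottom ends & panel underside ends from TCP
a=.211;y=np.array([-np.sin(a),np.cos(a),0])
for n,w,z in(('blade',.025,-.0365),('panelu',.03,-.0085)):
  for sg in(-1,1):
    X=p+y*w*sg+[0,0,z];u,v=proj(s,X);u2,v2=proj(t,X);print(n,sg,((u-310)*5+400,(v-205)*5),((u2-190)*5,(v2-190)*5))
E
```

```text
[0.5151348  0.24795524 0.15803738]
blade -1 (np.float64(586.36316066536), np.float64(205.4986900390429)) (np.float64(242.15626907587804), np.float64(221.41454727802483))
blade 1 (np.float64(602.7294326970296), np.float64(284.5297514372763)) (np.float64(125.21192119197622), np.float64(245.84023824502012))
panelu -1 (np.float64(586.31802304503), np.float64(153.7724696459945)) (np.float64(240.41438189865602), np.float64(210.04836816758683))
panelu 1 (np.float64(606.3801948823192), np.float64(248.4206359349946)) (np.float64(95.51388421318933), np.float64(240.26987166423893))
```

View pics/near.png

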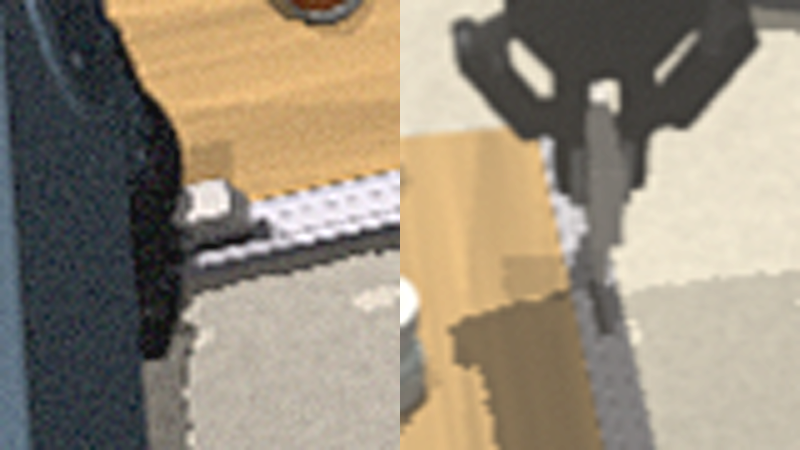

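Near view: the blade's near end shows at right-panel (597,285) against a predicted (603,285), and the slot's near end is at about (605,330). In the left panel the panel's end is at (235,200). I'll compare the predicted outlines with the picture.

```bash
python3 - <<'E'
from h import *
t=shot('top');s=shot('side');p=r.sense()['ee_pos'];print(p)
a=.211;y=np.array([-np.sin(a),np.cos(a),0]);x=np.array([np.cos(a),np.sin(a),0]);Z=np.array([0,0,1.])
def box(o,hx,hy,z0,z1): return [[o+x*sx*hx+y*sy*hy+Z*z for sx,sy in((-1,-1),(1,-1),(1,1),(-1,1))] for z in(z0,z1)]
sl=np.array([.5143,.248,.1])
out=[]
for d,(u0,v0,w,h),k in((t,(218,218,34,40),12),(s,(335,225,32,50),12)):
    i=cv2.convertScaleAbs(cv2.resize(d['image'][v0:v0+h,u0:u0+w,::-1],None,fx=k,fy=k,interpolation=cv2.INTER_CUBIC),alpha=1.4,beta=15)
    for B,c in((box(p,.0025,.025,-.0365,-.0085),(0,0,255)),(box(p,.007,.03,-.0085,.0365),(0,200,0)),(box(sl,.0045,.032,0,0)[:1],(255,0,0))):
        for q in B:
            P=np.array([((np.array(proj(d,X))-[u0,v0]+.5)*k-.5) for X in q]).round().astype(int)
            cv2.polylines(i,[P],True,c,1)
    out.append(i)
H=max(o.shape[0] for o in out)
cv2.imwrite('pics/ov.png',np.hstack([cv2.copyMakeBorder(o,0,H-o.shape[0],0,0,0) for o in out]))
E
```

```text
[0.51486339 0.24814942 0.15776841]
```

View pics/ov.png

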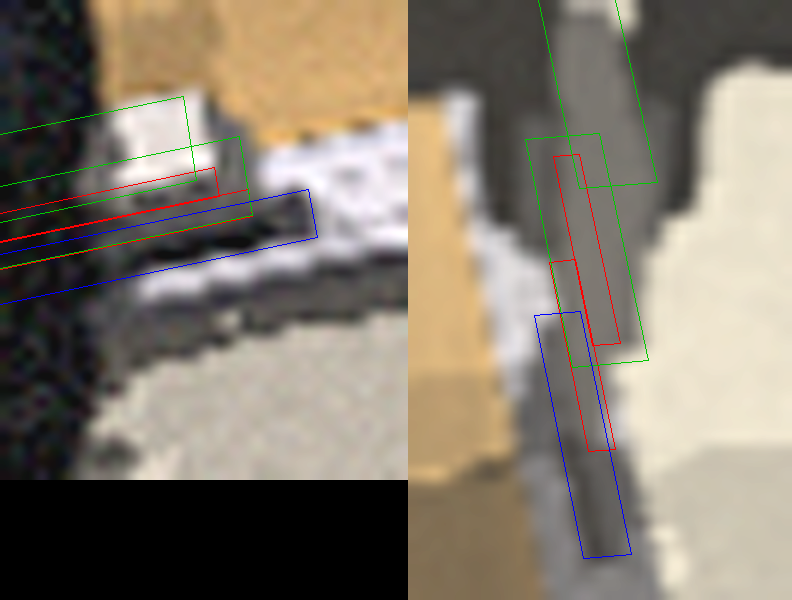

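The holder sits about 3 mm toward -y relative to the TCP: the panel's end is at left (205,90–165) against a drawn (183–195). Across the slot it agrees to within 1 mm. I'll shift and feel downward.

>>> servo_tool(
  plan=[
    [[-0.006, 0.03, 0], 0],
    [[0, 0, -0.1], 0],
    [[0, 0, -0.07], 0],
    [[0, 0, -0.05], 0],
    [[0, 0, -0.05], 0],
    [[0, 0, 0], 0],
    [[0, 0, 0], 0],
  ],
)

```text
time_s: 16.92
ee_pos: [0.5136, 0.2511, 0.1296]
orientation: [0.0, 0.629, 0.778, 0.0]
wrist_force: [0.0, -0.0, 0.3]
opening: 0.0135
grasp_force: 59.2
```

The blade is 7 mm into the mouth with no force.

>>> servo_tool(
  plan=[
    [[0, 0, -0.05], 0],
    [[0, 0, -0.05], 0],
    [[0, 0, -0.05], 0],
    [[0, 0, 0], 0],
    [[0, 0, 0], 0],
  ],
)

```text
time_s: 17.55
ee_pos: [0.5134, 0.2511, 0.1148]
orientation: [0.0, 0.629, 0.778, -0.0]
wrist_force: [-2.2, -0.4, 2.8]
opening: 0.0134
grasp_force: 59.8
```

>>> servo_tool(
  plan=[
    [[-0.004, 0, -0.03], 0],
    [[0, 0, -0.02], 0],
    [[0, 0, -0.01], 0],
    [[0, 0, 0], 0],
    [[0, 0, 0], 0],
    [[0, 0, 0], 0],
  ],
)

```text
time_s: 18.3
ee_pos: [0.5134, 0.2511, 0.1092]
orientation: [0.0, 0.629, 0.778, 0.0]
wrist_force: [-1.9, -1.5, 7.8]
opening: 0.0133
grasp_force: 60.4
```

>>> servo_tool(
  plan=[
    [[0, 0, -0.01], 0],
    [[0, 0, -0.01], 0],
    [[0, 0, 0], 0],
    [[0, 0, 0], 0],
    [[0, 0, 0], 0],
  ],
)

```text
time_s: 18.92
ee_pos: [0.5135, 0.2512, 0.108]
orientation: [0.001, 0.629, 0.778, 0.001]
wrist_force: [-4.2, -2.3, 12.9]
opening: 0.0137
grasp_force: 61.4
```

>>> servo_tool(
  plan=[
    [[0, 0, -0.01], 0],
    [[0, 0, -0.005], 0],
    [[0, 0, 0], 0],
    [[0, 0, 0], 0],
    [[0, 0, 0], 0],
    [[0, 0, 0], 0],
  ],
)

```text
time_s: 19.68
ee_pos: [0.5135, 0.2512, 0.1079]
orientation: [0.001, 0.629, 0.778, 0.001]
wrist_force: [-7.4, -3.2, 22.1]
opening: 0.0135
grasp_force: 62.7
```

```bash
python3 - <<'E'
from h import *
t=shot('top');s=shot('side');q=r.sense();print(q['ee_pos'],q['wrist_force'],q['grasp_force'])
f=lambda i,k:cv2.convertScaleAbs(cv2.resize(i[:,:,::-1],None,fx=k,fy=k,interpolation=cv2.INTER_CUBIC),alpha=1.4,beta=15)
cv2.imwrite('pics/fin.png',np.hstack([f(s['image'][215:290,330:380],8),f(s['image'][80:230,310:410],4)]))
E
```

```text
[0.51351881 0.25117034 0.10795519] [-7.24664016 -2.51073299 23.21461295] 62.701411843299866
```

View pics/fin.png

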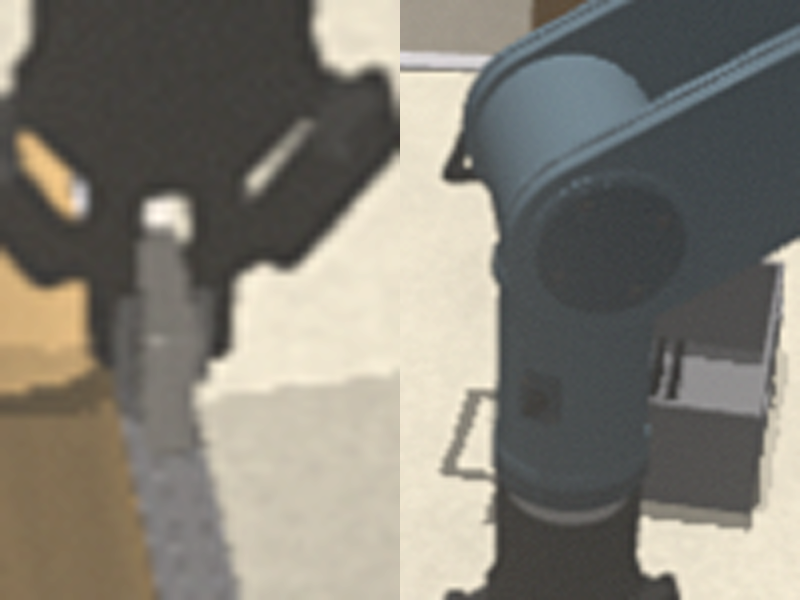

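The panel sits on the lip with the blade out of sight at (165,450). Height has stalled at 0.108 m while the force rose to about 22 N, so it is hard home. The lid's handle shadow and the open case show the lid still up. I'm handing in.

```bash
python3 -c "
from plant import r
print(r.close_job())"
```

```text
the job is handed in; nothing more can be done
None
```

The job is handed in: the lid was opened to its stop and left there, and the label holder is held pressed home on the shelf lip with about 22 N on the wrist, after about 20 s of the 58 s limit; no pass/fail verdict came back.

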